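Take the ridge stake out of its bayonet holder

TASK

On the tinsmith's bench two quick-change holders each lock a steel stake by a bayonet. Free the stake with the straight, roof-shaped ridge: press the release button on its own holder all the way down, twist the stake a quarter turn anticlockwise (seen from above), lift it straight out and stand it upright on the bare wooden board. Leave the round-headed stake seated in the other holder.

Things in the scene. Friction and masses are not known exactly. Their poses are not given: they have to be found in the camera images.
- ridge_stake: Bare steel stake, 0.7 kg at most, 80 mm tall; origin: centre of underside, z up, seated 42 mm above the table. Round foot 36 mm wide, 26 mm high, with two low lugs (66 mm over them along x, 14 wide). Above it, to 70 mm height, a block 22 mm thick (x) by 50 long (y) to grasp across x, ridged along y. Button down, it turns anticlockwise to a stop about 95 degrees on, then lifts out.
- holder_a_release_top (a point): Centre of the top of the release button of the ridge stake's holder; x points to the stake's axis, 72 mm away; z up. Bare metal, 22 mm across, 14 mm proud of the holder's top face; it goes down 13 mm against 4 N to a hard stop and stays down. The fixed dark steel holder, 100 by 142 mm, top 66 mm above the table, sits on a plank. The other holder is the same, with its own button.
- board: The bare wooden board on which to stand the stake: 120 by 120 mm, 12 mm thick, fixed flat on the table. Origin: centre of its underside, at table height; z up.
- dome_stake: The other stake, to be left alone: same foot and lugs, but a round neck and a mushroom-shaped round head 54 mm across, 80 mm tall in all; locked in the other holder. Origin: centre of its underside; z up.
Mind the look-alikes: they are no part of the job. What is shaped like the ridge_stake but purple is not meant.

How it is judged:
By the outcome, as a careful person would: the job done as asked, in the order asked, and still so for the second after the job is handed in, with the robot touching nothing.
It also fails if it takes over 56 s, if anything falls off the work surface, if the arm or the gripper's body presses on something with over 40 N, if the wrist force passes 120 N, or if a joint passes its speed limit or range.

ROBOT

A 6-joint arm with a two-finger parallel gripper is mounted at the origin on the work surface. World frame = base frame: x ahead of the robot, y to its left, z up, the work surface at z = 0. Lengths are in m, angles in rad, forces in N, time in s.
With the tool pointing down it reaches from about 0.225 to 0.875 m from the base axis. Payload 3.4 kg.
Tool frame: the origin (TCP) lies midway between the tips of the shut fingers; the grasp point (between the pads) lies 19 mm behind it (manip.grip_point_offset is the distance from the TCP to the grasp point, in m); x points along the fingers, y is the direction in which the jaws open and shut, and the axes are right-handed (so a half turn about x gives the same grasp; the last joint's range is limited). The gripper opens to 85 mm and grips with 20 to 120 N. Pads are 22 mm wide; open, the fingers measure 114 mm over their backs; the gripper's body (76 mm by 85 mm) begins 54 mm behind the grasp point. The pads swing forward as they close: fully open they stand 13 mm farther back than shut.
Start: joints at [1.106, 0.276, 1.505, -0, 1.361, -0.121], TCP at [0.194, 0.541, 0.231] pointing down, gripper open.
Joint ranges: [-2.89, 2.89], [-0.75, 2.08], [0.22, 2.7], [-1.18, 4.32], [0.11, 2.71], [-2.7, 2.7]. Speed limits (rad/s): [2.57, 2.57, 3.14, 3.14, 3.14, 3.14].

INTERFACE

Orientations are given as a unit quaternion [w, x, y, z].
In Python, from rig import manip gives the robot as it stands.
- The arm moves only by the shell command python3 -m crank 'ROWS' [FORCE]. ROWS is a JSON object of lists of equal length, an entry for each row: "grip": the opening, from 0 (shut) to 1 (fully open); "slide": the shift along the world's x, y, z in cm, a list of three; "roll": the turn about the world's z in degrees. In form: {"grip": [grip, ...], "slide": [[dx, dy, dz], ...], "roll": [roll, ...]}. A call has 1 to 20 rows; each row is the pose to reach, as a shift and turn from the pose commanded when the call began; what a row does not reach only later rows make up. A row lasts 1/10 s, in which the tool goes at most 50 mm and 8.59 degrees, less where a joint would pass 70% of its speed; a pose out of reach is approached as far as the arm can. A call with a gripper value outside its range is refused whole. The fingers move at their own pace and stop on an object; FORCE is the grip in N (left out, the last holds). Time passes only in rows, so rows that repeat a pose let the fingers close. It gives the time, the measured TCP pose, the force and the opening at its end, in the units of the state.
- manip.get_state(): the state, without advancing time (a new reading comes with each control period).
- manip.get_image(name): name is "scene" or "top" or "wrist"; returns a dict with "frame" (480x640x3 uint8, red, green, blue), "K" (3x3 intrinsics, pixels), "R" (3x3) and "t" (3): a world point X has camera coordinates R X + t. Camera axes: x right, y down, z forward; pixel columns grow to the right and rows downward; lengths in m; the calibration is good to about 2 mm. The wrist camera is an equidistant fisheye: a pixel r from the principal point sees the ray r / f radians off the axis. A picture is of the moment at which its call begins. There is no depth.
- manip.sign_off(): hands the job in, once; it reports no verdict.
The state is a dict: "clock": time; "qpos": joint angles; "qd": joint speeds; "effort": joint torques, N m; "position": TCP position; "ee_rot": TCP orientation; "contact_force": force on the tool from outside, world axes, zero at the start; "moment": the same for the moment, N m; "width": finger opening in m.
Only numpy, scipy, OpenCV 4.12 (cv2) and the standard library are available. Lean on these libraries where they do the work, as an engineer would, in place of code of your own. Each camera call takes 0.05 s, during which the arm holds its last target. There are 200 camera calls.

## Working session

There is one attempt and no reset: what is moved stays moved. The work goes in short steps, Python scripts to look and compute and a shell command to move; the robot and the scene stay as the last step left them, time stands still between calls to the robot, and variables do not carry over. Pictures are saved under pics/ and viewed, on a budget of 10 in all, crops included, one or two more only if the job needs it, and the job is handed in when it is done.

```bash
mkdir -p pics
cat > h.py <<'E'
import numpy as np, cv2, json
from rig import manip
def shot(n,f):
    d=manip.get_image(n); cv2.imwrite(f'pics/{f}.png',d['frame'][:,:,::-1])
    np.savez(f'pics/{f}.npz',**{k:np.array(d[k]) for k in('frame','K','R','t')}); return d
def ld(f): return np.load(f'pics/{f}.npz')
def ray(d,u,v,fish=False):
    K,R,t=d['K'],d['R'],d['t']; x=(u-K[0,2])/K[0,0]; y=(v-K[1,2])/K[1,1]
    if fish:
        r=np.hypot(x,y); s=np.sin(r)/r if r>1e-9 else 1; c=np.array([x*s,y*s,np.cos(r)])
    else: c=np.array([x,y,1.])
    return -R.T@t, R.T@c
def onz(d,u,v,z,fish=False):
    o,r=ray(d,u,v,fish); return o+r*(z-o[2])/r[2]
def proj(d,X):
    c=d['R']@np.array(X)+d['t']; p=d['K']@c; return p[:2]/p[2]
E
python3 - <<'E'
from h import *
shot('scene','s1');shot('top','t1')
s=manip.get_state();print({k:np.round(s[k],3) for k in s})
E
```

```text
{'clock': np.float64(0.1), 'qpos': array([ 1.106,  0.277,  1.506,  0.   ,  1.361, -0.121]), 'qd': array([ 0.001, -0.001, -0.003,  0.   , -0.002,  0.001]), 'effort': array([ 2.0000e-03, -4.1770e+01, -2.4641e+01, -0.0000e+00,  6.0000e-03,
       -0.0000e+00]), 'position': array([0.194, 0.541, 0.231]), 'ee_rot': array([ 0.697,  0.12 ,  0.697, -0.122]), 'contact_force': array([ 0.25 , -0.112, -0.496]), 'moment': array([-0.031,  0.01 ,  0.02 ]), 'width': np.float64(0.086)}
```

View pics/t1.png

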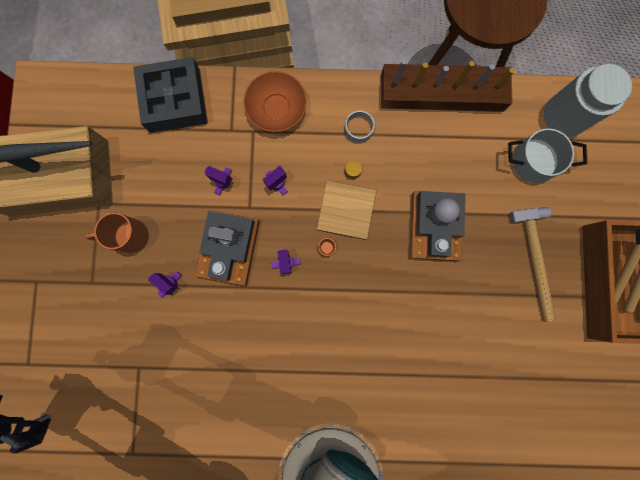

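View pics/s1.png

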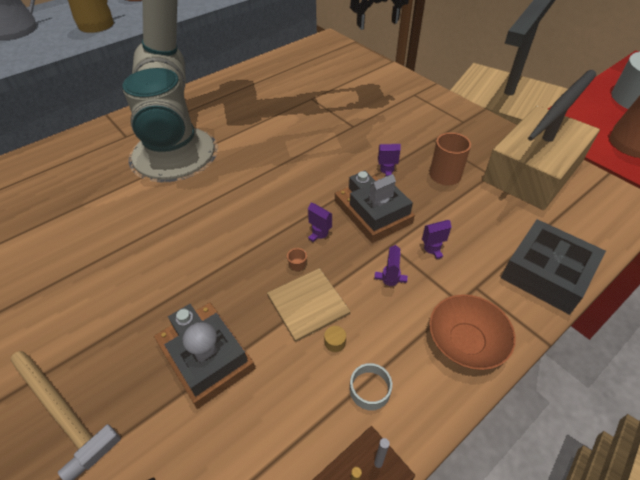

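The top view shows the ridge stake at about (222,235) with its button at (219,268), and the board at (347,210). The dome holder is at (440,225). In the scene view the ridge stake is at (384,188), its button at (363,178) and the board at (308,303). Four purple look-alikes surround the ridge stake's holder. I'll enlarge both views.

Run:
```python
from h import *
a=ld('t1');b=ld('s1')
A=a['frame'][200:295,180:280];B=b['frame'][150:245,325:425]
c=np.hstack([cv2.resize(x,None,fx=4,fy=4,interpolation=cv2.INTER_CUBIC) for x in(A,B)])
cv2.imwrite('pics/c1.png',c[:,:,::-1])
# board
hsv=cv2.cvtColor(a['frame'],cv2.COLOR_RGB2HSV);print(hsv[210,347],hsv[250,400],hsv[200,330],hsv[230,300])
for d,n in((a,'t'),(b,'s')): print(n,(-d['R'].T@d['t']).round(3),d['K'][0,0])
for uv in((222,235),(219,268)): print(onz(a,*uv,.1))
for uv in((329,182),(376,189),(367,239),(318,229)): print(onz(a,*uv,.012).round(3))
for uv in((315,271),(349,303),(298,336),(268,298)): print('s',onz(b,*uv,.012).round(3))
```

```text
[ 17 130 176] [ 15 149 127] [ 17 131 192] [ 14 152 131]
t [0.414 0.039 1.044] 446.8608943026992
s [ 0.987 -0.299  0.748] 447.2809147729463
[0.52181911 0.24620137 0.1       ]
[0.45161697 0.24887979 0.1       ]
[0.665 0.02  0.012]
[ 0.651 -0.091  0.012]
[ 0.532 -0.072  0.012]
[0.552 0.043 0.012]
s [0.554 0.033 0.012]
s [0.655 0.035 0.012]
s [ 0.648 -0.084  0.012]
s [ 0.545 -0.078  0.012]
```

View pics/c1.png

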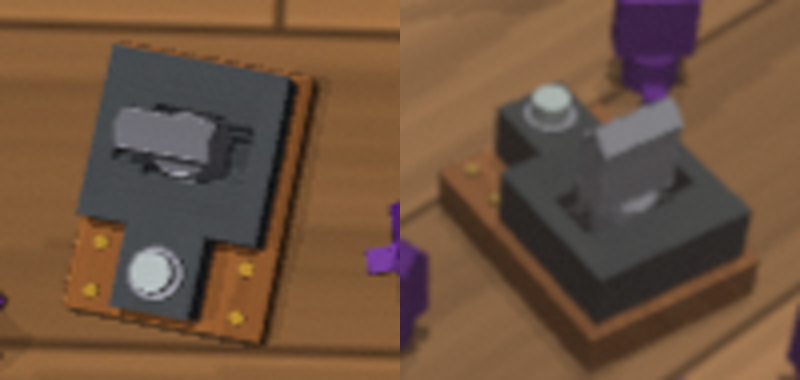

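Zoomed, the ridge runs almost along the holder's width. The button centre is at top-crop (155,272) and the ridge line is near (163,115) to (163,130). In the scene crop the apex ends are at about (592,133) and (674,99), and the button top is at (550,105).

```bash
python3 - <<'E'
from h import *
a=ld('t1');b=ld('s1')
T=lambda x,y:(x/4+180-.4,y/4+200-.4); S=lambda x,y:((x-400)/4+325-.4,y/4+150-.4)
print('btn',onz(a,*T(155,270),.08).round(4),onz(b,*S(550,100),.08).round(4))
for p in((592,133),(674,99)): print('apex s',onz(b,*S(*p),.122).round(4))
c=[onz(a,*T(*p),.066) for p in((118,45),(78,215),(292,78),(262,248),(195,320),(113,303))]
print(np.round(c,4))
for i,j in((0,1),(2,3)):
    v=c[i]-c[j]; print('yaw',np.degrees(np.arctan2(v[1],v[0])),np.linalg.norm(v))
v=c[0]-c[2];print('yaw',np.degrees(np.arctan2(v[1],v[0]))-90,np.linalg.norm(v))
E
python3 -m crank '{"grip":[0,0,0,0,0,0,0,0,0,0,0,0],"slide":[[3,-3,0],[6,-6,0],[9,-9,0],[12,-13,0],[15,-17,0],[18,-21,0],[20,-24,0],[22,-27,0],[23,-29,0],[23,-29,0],[23,-29,0],[23,-29,0]],"roll":[0,0,0,0,0,0,0,0,0,0,0,0]}' 60
python3 - <<'E'
from h import *
d=shot('wrist','w1'); s=manip.get_state(); print(s['position'],s['ee_rot'],s['qpos'],s['clock'],s['width'],d['K'],-d['R'].T@d['t'],d['R'])
E
```

```text
btn [0.4543 0.2548 0.08  ] [0.4539 0.2529 0.08  ]
apex s [0.5202 0.2171 0.122 ]
apex s [0.529  0.2684 0.122 ]
[[0.5788 0.285  0.066 ]
 [0.4838 0.3017 0.066 ]
 [0.5629 0.1878 0.066 ]
 [0.4685 0.2001 0.066 ]
 [0.4283 0.2348 0.066 ]
 [0.4363 0.2799 0.066 ]]
yaw -9.963695102145879 0.09642077748926806
yaw -7.396147906701299 0.09525823897749382
yaw -9.270951480466934 0.09850314954410756
clock: 1.3
position: [0.4232, 0.2521, 0.2312]
ee_rot: [0.696, 0.121, 0.697, -0.121]
contact_force: [-0.3, -0.0, -0.8]
width: -0.0002
[0.42317363 0.25224763 0.23119449] [ 0.6965437   0.12063628  0.69697898 -0.12039127] [ 3.95729924e-01  1.51644057e-01  1.67137961e+00  6.43192881e-04
  1.31890219e+00 -8.32690224e-01] 1.35 0.0003113856334251133 [[371.64829954   0.         315.51858785]
 [  0.         371.64829954 239.37845506]
 [  0.           0.           1.        ]] [0.35230093 0.27627946 0.37347014] [[ 3.37941779e-01  9.41167017e-01 -1.94584536e-05]
 [ 9.00583294e-01 -3.23363508e-01  2.90492292e-01]
 [ 2.73395472e-01 -9.81870058e-02 -9.56877332e-01]]
```

View pics/w1.png

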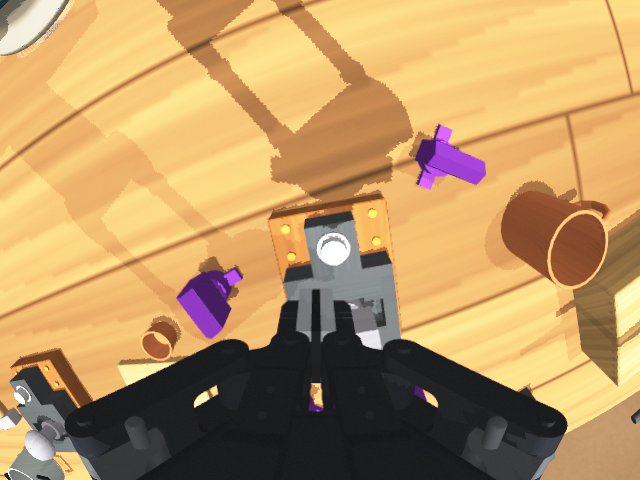

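The wrist view shows the button at (333,249), with the shut fingers just in front of it. I'll check its position from this view before pressing.

```bash
python3 - <<'E'
from h import *
w=ld('w1'); print(onz(w,333,246,.08,True), onz(w,333,250,.08,True))
E
python3 -m crank '{"grip":[0,0,0,0,0,0,0,0,0,0,0,0],"slide":[[1,0,0],[3.1,0.2,0],[3.1,0.2,-4],[3.1,0.2,-8],[3.1,0.2,-11],[3.1,0.2,-13],[3.1,0.2,-14],[3.1,0.2,-14.3],[3.1,0.2,-14.3],[3.1,0.2,-14.3],[3.1,0.2,-14.3],[3.1,0.2,-14.3]],"roll":[-8,-16,-24,-32,-40,-48,-56,-64,-72,-80,-80,-80]}'
python3 - <<'E'
from h import *
s=manip.get_state();print(s['position'],s['contact_force'],s['clock'],s['qpos'])
d=shot('wrist','w2')
E
```

```text
[0.44646434 0.25788686 0.08      ] [0.44977859 0.2567503  0.08      ]
clock: 2.55
position: [0.4545, 0.2542, 0.0883]
ee_rot: [0.457, 0.54, 0.457, -0.539]
contact_force: [0.8, -0.3, -0.2]
width: -0.0
[0.45447639 0.25415508 0.08834773] [ 0.75280167 -0.29340782 -0.23958142] 2.55 [3.76176781e-01 3.18888244e-01 1.83382251e+00 7.80785771e-05
 9.88735827e-01 5.41206766e-01]
```

View pics/w2.png

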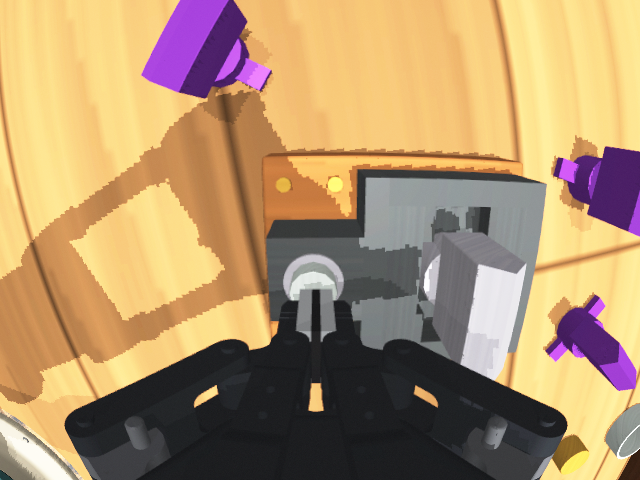

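The shut fingers are centred over the button at (315,285), aligned with the holder. Now I'll press.

```bash
python3 -m crank '{"grip":[0,0,0,0,0,0,0],"slide":[[0,0,-0.6],[0,0,-1],[0,0,-1.4],[0,0,-1.7],[0,0,-2.0],[0,0,-2.1],[0,0,-2.1]],"roll":[0,0,0,0,0,0,0]}'
python3 -m crank '{"grip":[0,0,0],"slide":[[0,0,-0.1],[0,0,-0.2],[0,0,-0.2]],"roll":[0,0,0]}'
```

```text
clock: 3.3
position: [0.4549, 0.2533, 0.0671]
ee_rot: [-0.456, -0.54, -0.456, 0.54]
contact_force: [0.2, 0.9, 1.2]
width: 0.0
clock: 3.6
position: [0.4549, 0.2533, 0.0669]
ee_rot: [0.456, 0.541, 0.456, -0.54]
contact_force: [-2.5, -0.3, 13.2]
width: -0.0001
```

```bash
python3 -m crank '{"grip":[0,0,0,0,0.3,0.75,0.75,0.75,0.75,0.75],"slide":[[0,0,-0.1],[0,0,2],[0,0,6],[0,0,10],[3,-0.5,10.5],[7.05,-1.1,10.5],[7.05,-1.1,10.5],[7.05,-1.1,10.5],[7.05,-1.1,10.5],[7.05,-1.1,10.5]],"roll":[0,0,0,0,0,0,0,0,0,0]}'
python3 - <<'E'
from h import *
d=shot('wrist','w3')
E
```

```text
clock: 4.6
position: [0.5239, 0.2423, 0.1699]
ee_rot: [-0.456, -0.54, -0.456, 0.541]
contact_force: [0.8, 0.1, 0.5]
width: 0.0639
```

View pics/w3.png

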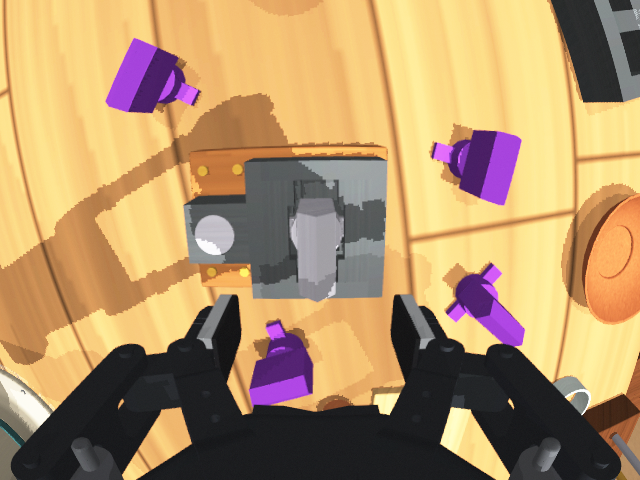

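The button at (215,235) is now flush, and the stake is centred between the open jaws at column 316. I'll check the axis again from this view: apex far end near (318,212), near end near (320,296).

Run:
```python
from h import *
w=ld('w3')
for p in((316,212),(320,298)):print('apex',onz(w,*p,.122,True).round(4))
for p in((303,200),(335,202)):print('eave far',onz(w,*p,.112,True).round(4))
print('btn',onz(w,215,235,.067,True).round(4))
for p in((246,163),(387,158),(383,297),(252,298)):print('holder',onz(w,*p,.066,True).round(4))
```

```text
apex [0.5282 0.2724 0.122 ]
apex [0.522 0.223 0.122]
eave far [0.522 0.278 0.112]
eave far [0.5391 0.274  0.112 ]
btn [0.4532 0.2562 0.067 ]
holder [0.4857 0.3012 0.066 ]
holder [0.579  0.2886 0.066 ]
holder [0.5642 0.1883 0.066 ]
holder [0.4683 0.2039 0.066 ]
```

```bash
python3 -m crank '{"grip":[0.75,0.75,0.75,0.75,0.75,0.75,0.75],"slide":[[0.1,0,-2],[0.1,0,-4],[0.1,0,-6],[0.1,0,-8],[0.1,0,-9.2],[0.1,0,-9.2],[0.1,0,-9.2]],"roll":[0,0,0,0,0,0,0]}'
```

```text
clock: 5.35
position: [0.5265, 0.2426, 0.0788]
ee_rot: [0.456, 0.541, 0.456, -0.54]
contact_force: [-0.5, -0.1, 0.4]
width: 0.064
```

```bash
python3 -m crank '{"grip":[0.75,0.2,0,0,0,0,0,0],"slide":[[0,0.15,0],[0,0.15,0],[0,0.15,0],[0,0.15,0],[0,0.15,0],[0,0.15,0],[0,0.15,0],[0,0.15,0]],"roll":[0,0,0,0,0,0,0,0]}' 90
```

```text
clock: 6.15
position: [0.5261, 0.2439, 0.0789]
ee_rot: [0.456, 0.54, 0.456, -0.54]
contact_force: [-3.0, 0.1, 5.0]
width: 0.0212
```

```bash
python3 -m crank '{"grip":[0,0,0,0,0,0],"slide":[[0,0,0],[0,0,0],[0,0,0],[0,0,0],[0,0,0],[0,0,0]],"roll":[5,10,15,20,25,30]}'; python3 -c "
from h import *
s=manip.get_state();print(s['moment'],s['contact_force'],s['width'])"
```

```text
clock: 6.75
position: [0.5272, 0.2431, 0.0789]
ee_rot: [0.582, 0.403, 0.58, -0.403]
contact_force: [-0.2, -2.4, 3.5]
width: 0.0206
[-0.35244479 -0.04713881 -0.05618724] [-0.23694906 -2.42913571  3.47050295] 0.02064254843119414
```

```bash
python3 -m crank '{"grip":[0,0,0,0,0,0,0,0,0,0,0,0],"slide":[[0,0,0],[0,0,0],[0,0,0],[0,0,0],[0,0,0],[0,0,0],[0,0,0],[0,0,0],[0,0,0],[0,0,0],[0,0,0],[0,0,0]],"roll":[6,12,18,24,30,36,42,48,53,58,61,61]}'; python3 -c "
from h import *
s=manip.get_state();print(s['moment'],s['contact_force'],s['width'])
shot('wrist','w4')"
```

```text
clock: 7.95
position: [0.5281, 0.245, 0.0789]
ee_rot: [0.706, 0.055, 0.704, -0.053]
contact_force: [1.8, 3.0, 2.4]
width: 0.0212
[ 0.67382241 -0.34482823 -0.02245091] [1.83509926 2.96423809 2.37635407] 0.021213665434324316
```

View pics/w4.png

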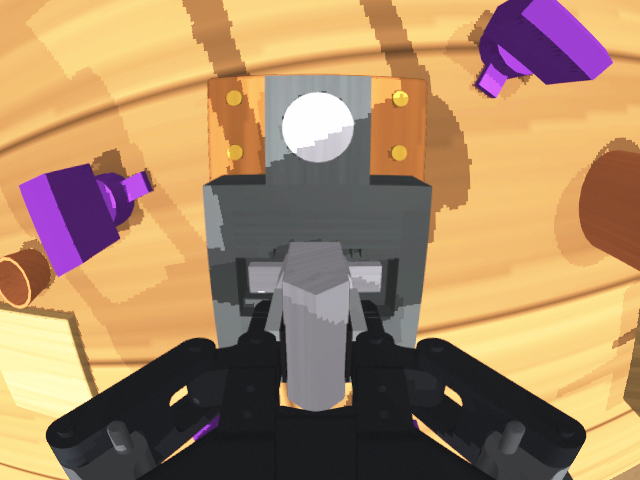

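The stake has turned about a quarter turn. Its lugs now show at (265,278) and (365,275), inside the wide slot. I'll lift gently.

```bash
python3 -m crank '{"grip":[0,0,0,0,0],"slide":[[0,0,0.2],[0,0,0.4],[0,0,0.6],[0,0,0.8],[0,0,0.8]],"roll":[0,0,0,0,0]}'; python3 -c "
from h import *
s=manip.get_state();print(s['moment'],s['width'])"
```

```text
clock: 8.5
position: [0.5255, 0.2435, 0.0861]
ee_rot: [0.704, 0.053, 0.706, -0.054]
contact_force: [-0.7, 0.2, -6.0]
width: 0.0209
[0.03879313 0.10284168 0.04340637] 0.02093838634160415
```

It's free: the sensor reads about 6 N, which is the stake's weight. I'll lift it clear and check that it hangs straight.

```bash
python3 -m crank '{"grip":[0,0,0,0,0,0,0,0],"slide":[[0,0,0.8],[0,0,1.8],[0,0,3],[0,0,5],[0,0,7],[0,0,9],[0,0,9],[0,0,9]],"roll":[0,0,0,0,0,0,0,0]}'
python3 -m crank '{"grip":[0,0,0,0,0,0,0,0,0,0,0,0,0,0],"slide":[[0.5,-1.5,0],[1,-4,0],[2,-7,0],[3,-10,0],[4,-13,0],[5,-16,0],[6,-19,0],[7,-22,0],[7.4,-24.5,0],[7.5,-26,0],[7.5,-26.8,0],[7.5,-26.8,0],[7.5,-26.8,0],[7.5,-26.8,0]],"roll":[0,0,0,0,0,0,0,0,0,0,0,0,0,0]}'
python3 - <<'E'
from h import *
shot('scene','s2');shot('top','t2');shot('wrist','w5')
a,b,c=ld('t2'),ld('s2'),ld('w5')
A=cv2.resize(a['frame'][150:270,290:410],(400,400));B=cv2.resize(b['frame'][200:370,230:400],(400,400))
cv2.imwrite('pics/c2.png',np.hstack([A,B])[:,:,::-1])
E
```

```text
clock: 9.3
position: [0.5265, 0.2439, 0.1771]
ee_rot: [0.706, 0.054, 0.705, -0.053]
contact_force: [0.6, -0.3, -6.5]
width: 0.0206
clock: 10.7
position: [0.601, -0.0228, 0.1763]
ee_rot: [0.705, 0.054, 0.705, -0.053]
contact_force: [0.2, 0.5, -5.5]
width: 0.021
```

View pics/c2.png

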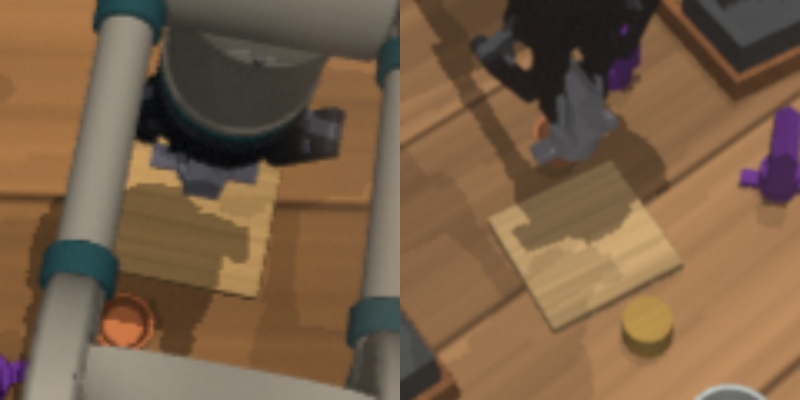

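The held stake hangs over the board, with foot and lugs at right-panel (575,140). Next I'll lower it.

```bash
python3 -m crank '{"grip":[0,0,0,0,0,0,0,0,0],"slide":[[0,0,-2],[0,0,-5],[0,0,-8],[0,0,-10.5],[0,0,-11.5],[0,0,-12.1],[0,0,-12.3],[0,0,-12.4],[0,0,-12.4]],"roll":[0,0,0,0,0,0,0,0,0]}'
python3 -m crank '{"grip":[0,0,0,0,0],"slide":[[0,0,-0.1],[0,0,-0.2],[0,0,-0.3],[0,0,-0.3],[0,0,-0.3]],"roll":[0,0,0,0,0]}'
python3 - <<'E'
from h import *
shot('scene','s3');shot('wrist','w6');print(manip.get_state()['moment'])
b,c=ld('s3'),ld('w6')
A=cv2.resize(b['frame'][200:370,230:400],(400,400));B=cv2.resize(c['frame'][80:480,120:520],(400,400))
cv2.imwrite('pics/c3.png',np.hstack([A,B])[:,:,::-1])
E
```

```text
clock: 11.75
position: [0.6022, -0.0242, 0.0535]
ee_rot: [0.706, 0.054, 0.704, -0.054]
contact_force: [-0.6, -0.1, -6.4]
width: 0.0208
clock: 12.25
position: [0.6013, -0.0241, 0.0493]
ee_rot: [0.705, 0.054, 0.705, -0.054]
contact_force: [-0.8, -0.4, -6.5]
width: 0.0207
[-0.03300696 -0.03147753  0.01706182]
```

View pics/c3.png

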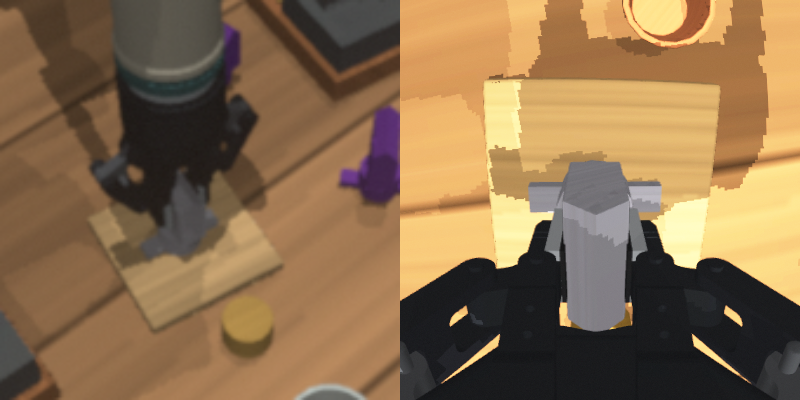

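The stake is centred over the board, with its lugs well inside the edges. The sensor still carries its full weight, so I'll lower in fine steps until it touches.

```bash
python3 -m crank '{"grip":[0,0,0],"slide":[[0,0,-0.05],[0,0,-0.1],[0,0,-0.1]],"roll":[0,0,0]}'
python3 -m crank '{"grip":[0,0,0],"slide":[[0,0,-0.05],[0,0,-0.1],[0,0,-0.1]],"roll":[0,0,0]}'
```

```text
clock: 12.65
position: [0.6015, -0.0242, 0.049]
ee_rot: [0.705, 0.054, 0.705, -0.054]
contact_force: [-0.4, -0.4, -0.3]
width: 0.0212
clock: 12.95
position: [0.6016, -0.0242, 0.0489]
ee_rot: [0.705, 0.054, 0.705, -0.054]
contact_force: [-3.0, -0.1, 6.9]
width: 0.0207
```

Contact came at the expected height. I'll ease off, open, and go straight up.

```bash
python3 -m crank '{"grip":[0,0,0.35,0.5,0.6,0.6,0.6,0.6,0.6,0.6,0.6,0.6,0.6,0.6,0.6,0.6],"slide":[[0,0,0.1],[0,0,0.1],[0,0,0.1],[0,0,0.1],[0,0,0.1],[0,0,0.1],[0,0,0.1],[0,0,1],[0,0,3],[0,0,6],[0,0,10],[0,0,14],[-3,0,17],[-7,0,17],[-11,0,17],[-11,0,17]],"roll":[0,0,0,0,0,0,0,0,0,0,0,0,0,0,0,0]}' 30
python3 - <<'E'
from h import *
shot('scene','s4');shot('top','t4')
a,b=ld('t4'),ld('s4')
cv2.imwrite('pics/c4.png',np.hstack([cv2.resize(a['frame'][150:300,170:470],(400,200)),cv2.resize(b['frame'][130:430,130:530],(400,300))[:200]])[:,:,::-1]) if 0 else cv2.imwrite('pics/c4.png',np.hstack([cv2.resize(a['frame'][150:300,280:430],(400,400)),cv2.resize(b['frame'][140:400,150:410],(400,400))])[:,:,::-1])
E
```

```text
clock: 14.55
position: [0.4855, -0.0234, 0.218]
ee_rot: [0.704, 0.054, 0.706, -0.054]
contact_force: [0.6, 0.2, -0.4]
width: 0.0511
```

View pics/c4.png

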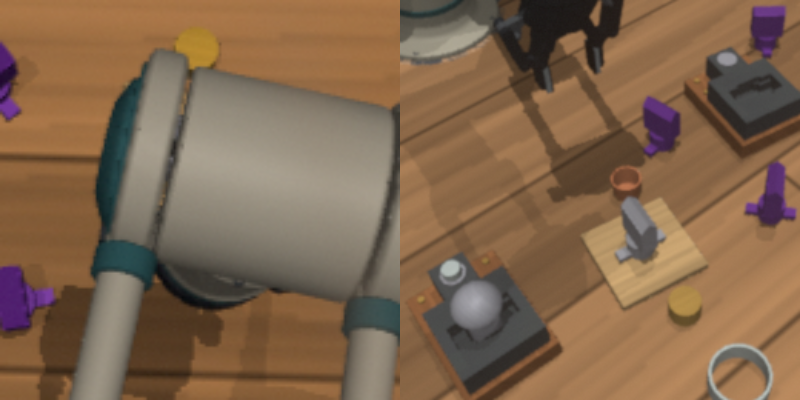

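The ridge stake stands upright at (640,232) in the right panel, in the middle of the board. The dome stake is still seated, its holder's button is still up, and the gripper is clear.

```bash
python3 -c "
from rig import manip
print(manip.sign_off())"
```

```text
the job is handed in; nothing more can be done
None
```

The ridge stake is out of its holder and standing upright near the centre of the bare board. I handed the job in at about 14.7 s on the robot's clock.

- **Release:** I pressed the button on the ridge stake's own holder to its hard stop. The fingers stopped at 66.9 mm against an expected 67 mm, at about 13 N or a little more. It looked flush afterwards.
- **Twist and lift:** I gripped the stake across its block, turned it about 91° anticlockwise and lifted it straight out. It came free with about 6 N on the sensor, which is its weight.
- **Placing:** I lowered it until it touched the board at the expected height, opened the gripper and backed away.

**Last checks:** The final scene picture shows the stake standing on the board, the dome stake still seated with its button up, and the gripper clear of everything. In the final top view the arm hid the board, so that check rests on the scene camera alone.

One disagreement: the wrist camera placed points 2–5 mm to the left (+y) of the fixed cameras. I used a value between the two for the grasp, and it held without trouble.

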